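Change the keyed ink canister of the franking machine

TASK

Change the ink canister in the franking machine's dock: lift the empty grey canister out and stand it upright in the green return bin, then take the fresh red canister from the blue supply tray, turn it so that its yellow rib matches the slot in the dock's collar, and seat it fully home. Do not topple or shove the glue bottle, the moistener or the glue stick that stand close by; leave both canisters standing still.

Things in the scene. Friction and masses are not known exactly. Their poses are not given: they have to be found in the camera images.
- spent: Empty grey ink canister, loose, 108 mm tall, 0.22 kg. Origin: centre of its underside, z up, +x towards its key rib. Round body 60 mm in diameter to z = 74 mm, foot bevelled 4 mm; yellow rib down one side, 12 mm wide, to 39 mm from the axis, z = 2 (pointed) to 55 mm. Starts home in the dock, rib in the slot; comes free after 45 mm straight up.
- spent_grip (a point): grip point of the grey canister's black hexagonal grip head: on the axis, 95 mm above its underside. Head z = 78 to 108 mm, 38 mm across flats, each flat 22 mm wide, facing 0, 60, 120, 180, 240, 300 degrees from the rib; a yellow pointer on top shows the rib's direction
- fresh: Fresh red ink canister, loose, 108 mm tall, 0.22 kg. Origin: centre of its underside, z up, +x towards its key rib. Round body 60 mm in diameter to z = 74 mm, foot bevelled 4 mm; yellow rib down one side, 12 mm wide, to 39 mm from the axis, z = 2 (pointed) to 55 mm. Starts in the supply tray, turned any way.
- fresh_grip (a point): grip point of the red canister's black hexagonal grip head: on the axis, 95 mm above its underside. Head z = 78 to 108 mm, 38 mm across flats, each flat 22 mm wide, facing 0, 60, 120, 180, 240, 300 degrees from the rib; a yellow pointer on top shows the rib's direction
- fresh_key (a point): point on the rib of the fresh canister: 36 mm from the axis along its +x, 30 mm above its underside
- dock: Fixed refill dock of a franking machine (place and yaw vary). Origin on the table under the well's axis, z up, +x towards the white housing, which fills x 53 to 115, y -60 to 60 mm, up to 125 mm high. Base plate x -55 to 117, y -62 to 62 mm, 10 mm thick. Black collar round the well: 52 mm high, bore 63 mm, about 95 mm outside (100 at the slot)
- dock_well (a point): centre of the well's floor, on the well's axis, 10 mm above the table: the underside of a canister that is home rests here
- dock_keyway (a point): the slot for the rib: point 36 mm from the well's axis in the slot's middle, at the collar's top (52 mm above the table). The slot, 16 mm wide, cuts through the collar wall over its full height, in the direction 120 degrees counter-clockwise from the dock's +x; yellow marks on the collar's top either side
- return_bin: Fixed green open bin, 124 x 124 mm outside, 45 mm high, walls 4 mm, inner floor 4 mm above the table; origin on the table under its centre. It stands right or left of the dock.
- supply_tray: Fixed blue shallow tray, 230 (its x) x 96 (its y) mm, rim 20 mm high, walls 4 mm, inner floor 4 mm above the table; origin on the table under its centre. On the other side of the dock from the bin. The fresh canister stands near its middle, between glue bottle and moistener.
- glue_bottle: Teal glue bottle with a blue spout, loose in the supply tray 70 to 90 mm from the canister's axis; 44 mm in diameter, 128 mm tall; origin at the centre of its underside. Not to be disturbed.
- moistener: Green moistener bottle with a white cap, loose in the tray on the canister's other side; 33 mm in diameter, 95 mm tall; origin at the centre of its underside. Not to be disturbed.
- glue_stick: White glue stick with a purple cap, loose on the table beside the dock, on its -y side; 26 mm in diameter, 96 mm tall; origin at the centre of its underside. Not to be disturbed.
- trimmer_grip (a point): front end of the black grip of the closed paper trimmer's blade arm, right of the dock, no part of the job, an obstacle: the grip, 28 mm wide, runs 100 mm back (+x) from here, at most 70 mm above the table. The trimmer and the drawer cabinet (215 mm high) stand beyond about x = 0.68 m
Things that resemble listed ones, but are neither listed nor needed, are in the scene too. What is shaped like the spent but orange or purple is not meant.

How it is judged:
By the outcome, as a careful person would: the job done as asked, in the order asked, and still so for the second after the job is handed in, with the robot touching nothing.
It also fails if it takes over 54 s, if anything falls off the work surface, if the arm or the gripper's body presses on something with over 40 N, if the wrist force passes 120 N, or if a joint passes its speed limit or range.

ROBOT

A 6-joint arm with a two-finger parallel gripper is mounted at the origin on a cart in front of the work surface, level with it; the furniture and walls round the work are solid. World frame = base frame: x ahead of the robot, y to its left, z up, the work surface at z = 0. Lengths are in m, angles in degrees, forces in N, time in s.
With the tool pointing down it reaches from about 0.275 to 0.85 m from the base axis. Payload 5.2 kg.
Tool frame: the origin (TCP) lies midway between the tips of the shut fingers; the grasp point (between the pads) lies arm.grip_point_offset behind it (arm.grip_point_offset is the distance from the TCP to the grasp point, in m); z points along the fingers, y is the line along which they close (so a half turn about z gives the same grasp; the last joint's range is limited). The gripper opens to 85 mm and grips with 20 to 120 N. Pads are 22 mm wide; open, the fingers measure 114 mm over their backs; the gripper's body (76 mm by 85 mm) begins 54 mm behind the grasp point. The pads swing forward as they close: fully open they stand 13 mm farther back than shut.
Start: joints at [60.287, 14.817, 87.949, -0, 77.235, -11.62], TCP at [0.171, 0.523, 0.231] pointing down, gripper open.
Joint ranges: [-179.93, 179.93], [-52.35, 119.4], [10.71, 147.94], [-69.91, 249.91], [12.55, 155.21], [-178.61, 178.61]. Speed limits (degrees/s): [147.25, 147.25, 180, 180, 180, 180].

INTERFACE

Orientations are given as a 3x3 rotation matrix whose columns are the frame's x, y, z axes.
In Python, from cell import sensors, vision, workorder, arm gives the robot as it stands.
- The arm moves only by the tool step_arm, never from a script. Its argument "targets" is a list of rows, each an object of numbers: "tx", "ty", "tz": the shift along the tool's x, y, z scaled (see below); "ax", "ay", "az": the turn, a rotation vector about the tool's x, y, z scaled (see below); "jaw": the opening, from -1 (shut) to 1 (fully open). In form: [{"tx": .., "ty": .., "tz": .., "ax": .., "ay": .., "az": .., "jaw": ..}, ...]. A call has 1 to 5 rows; each row shifts and turns the commanded pose from where the row before left it, along the tool's axes as they then stand; what a row does not reach is not made up. The controller multiplies each number of a shift by 0.04 m and each number of a turn by 2 pi rad. A row lasts 1/10 s, in which the tool goes at most 50 mm and 8.59 degrees, less where a joint would pass 70% of its speed; a pose out of reach is approached as far as the arm can. A call with a number of a shift or a turn outside -1 to 1 is refused whole. A call with a gripper value outside its range is refused whole. The fingers move at their own pace and stop on an object; "squeeze" is the grip in N (left out, the last holds). Time passes only in rows, so rows that do not move let the fingers close. It gives the time, the measured TCP pose, the force, the opening and the grip force at its end, in the units of the state.
- sensors.get_obs(): the state, without advancing time (a new reading comes with each control period).
- vision.grab_frame(name): name is "scene" or "side" or "wrist"; returns a dict with "img" (480x640x3 uint8, red, green, blue), "mtx" (3x3 intrinsics, pixels), "camera_from_world" (4x4, takes a point from world to camera coordinates). Camera axes: x right, y down, z forward; pixel columns grow to the right and rows downward; lengths in m; the calibration is good to about 2 mm. A picture is of the moment at which its call begins. There is no depth.
- workorder.close_job(): hands the job in; it is judged then, once.
The state is a dict: "t": time; "joint_pos": joint angles; "joint_vel": joint speeds; "joint_torque": joint torques, N m; "eef_pos": TCP position; "tcp_rot": TCP orientation; "force": force on the tool from outside, world axes, zero at the start; "ft_torque": the same for the moment, N m; "grip_width": finger opening in m; "gripper_force": force on a finger pad.
Only numpy, scipy, OpenCV 4.12 (cv2) and the standard library are available. Lean on these libraries where they do the work, as an engineer would, in place of code of your own. Each camera call takes 0.05 s, during which the arm holds its last target. There are 200 camera calls.

## Working session

There is one attempt and no reset: what is moved stays moved. The work goes in short steps, Python scripts to look and compute and a tool call to move; the robot and the scene stay as the last step left them, time stands still between calls to the robot, and variables do not carry over. Pictures are saved under pics/ and viewed, at most 10 in all, crops included, and the job is handed in when it is done.

Besides the shell and the picture viewer there is one more tool, called as a command line: name --argument value ..., lists and objects as JSON in quotes. step_arm: Moves the arm, as the interface text tells. Shifts and turns lie within -1 to 1; 1 stands for 0.04 m of shift or 2 pi rad of turn. Its arguments: {"type":"object","properties":{"targets":{"type":"array"},"squeeze":{"type":"number"}},"required":["targets"]}

```bash
ls; mkdir -p pics; python3 - <<'E'
from cell import sensors, vision, workorder, arm
import cv2,numpy as np
o=sensors.get_obs();print({k:np.round(v,3).tolist() for k,v in o.items()}); print(arm.grip_point_offset)
for n in("scene","side"):
    f=vision.grab_frame(n);cv2.imwrite(f"pics/{n}0.png",f["img"][:,:,::-1]);np.savez(f"pics/{n}0.npz",**f)
    print(n,f["mtx"].round(1).tolist(),np.linalg.inv(f["camera_from_world"]).round(3).tolist())
E
```

```text
pics
{'t': 0.0, 'joint_pos': [60.286, 14.86, 88.012, 0.001, 77.235, -11.62], 'joint_vel': [0.027, -0.067, 0.076, -0.036, 0.019, 0.015], 'joint_torque': [-0.002, -44.602, -29.057, -0.001, 0.012, -0.0], 'eef_pos': [0.171, 0.522, 0.23], 'tcp_rot': [[-0.951, 0.311, -0.001], [0.311, 0.951, -0.002], [0.0, -0.002, -1.0]], 'force': [-0.164, 0.629, 0.411], 'ft_torque': [0.014, -0.013, -0.021], 'gripper_force': 0.0, 'grip_width': 0.085}
0.0187
scene [[572.4, 0.0, 334.9], [0.0, 572.4, 233.4], [0.0, 0.0, 1.0]] [[0.58, -0.513, 0.632, -0.32], [-0.814, -0.378, 0.44, -0.521], [0.013, -0.77, -0.638, 0.887], [0.0, 0.0, 0.0, 1.0]]
side [[587.3, 0.0, 326.2], [0.0, 587.3, 237.3], [0.0, 0.0, 1.0]] [[-0.985, -0.044, 0.166, 0.25], [-0.17, 0.377, -0.91, 1.442], [-0.022, -0.925, -0.379, 0.671], [0.0, 0.0, 0.0, 1.0]]
```

View pics/scene0.png

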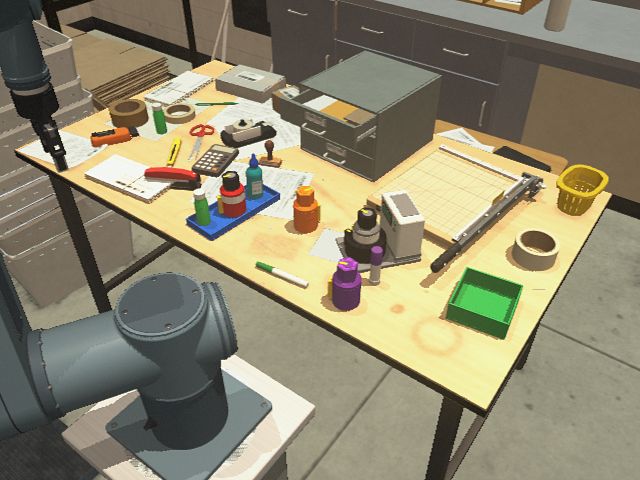

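View pics/side0.png

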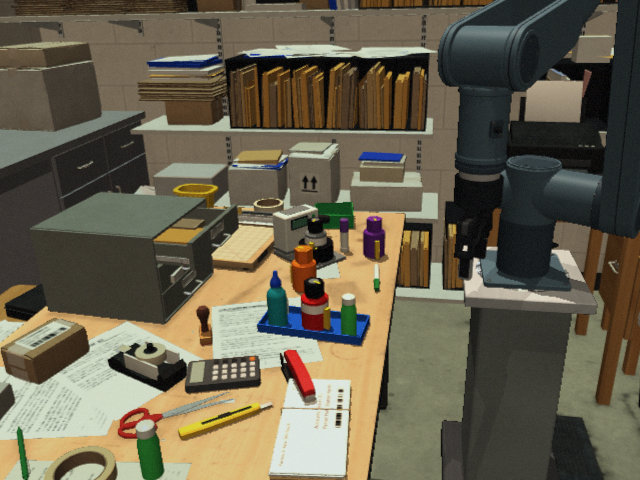

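The scene view shows the spent canister in the dock with its head top at about (367,211), the red canister in the tray at (231,174), and the bin at (485,300). The purple lookalike (346,265) and the glue stick (376,250) stand close to the dock. In the side view the spent head top is at about (318,220) and the red head top at (314,283).

```bash
cat > h.py <<'E'
import numpy as np, cv2
from cell import sensors, vision, arm
def ray(f,p):
    T=np.linalg.inv(f["camera_from_world"]);d=T[:3,:3]@np.linalg.solve(f["mtx"],[p[0],p[1],1.]);return T[:3,3],d/np.linalg.norm(d)
def plane(f,p,z):
    c,d=ray(f,p);return c+d*(z-c[2])/d[2]
def tri(obs):  # [(f,p),...] -> point, rms miss
    A=np.zeros((3,3));b=np.zeros(3);R=[ray(f,p) for f,p in obs]
    for c,d in R: P=np.eye(3)-np.outer(d,d);A+=P;b+=P@c
    x=np.linalg.solve(A,b);return x,max(np.linalg.norm(np.cross(x-c,d)) for c,d in R)
def load(n): return dict(np.load(f"pics/{n}.npz"))
def snap(name,n):
    f=vision.grab_frame(name);np.savez(f"pics/{n}.npz",**f);cv2.imwrite(f"pics/{n}.png",f["img"][:,:,::-1]);return f
def proj(f,x):
    c=f["camera_from_world"][:3,:3]@np.array(x)+f["camera_from_world"][:3,3];u=f["mtx"]@c;return u[:2]/u[2]
E
python3 - <<'E'
from h import *
s=load("scene0");d=load("side0")
for n,p,q in [("spent",(367,211),(318,220)),("red",(231,175),(314,283)),("purple",(346,263),(375,219)),("orange",(305,190),(304,250)),("stick",(376,248),(345,220))]: print(n,tri([(s,p),(d,q)]))
for p in [(448,304),(504,334),(522,283),(467,270)]: print("bin rim",plane(s,p,.045))
for p in [(436,267),(528,180)]: print("trimmer",plane(s,p,.07))
# wrist camera mounting
f=snap("wrist","w0");o=sensors.get_obs();T=np.eye(4);T[:3,:3]=o["tcp_rot"];T[:3,3]=o["eef_pos"]
print((f["camera_from_world"]@T).round(3).tolist(),f["mtx"].round(0).tolist())
E
```

```text
spent (array([ 0.53825186, -0.00604129,  0.12042106]), np.float64(0.004607180210715652))
red (array([0.47992324, 0.34565297, 0.10902596]), np.float64(0.0018774596828441716))
purple (array([ 0.38768818, -0.05625778,  0.10814592]), np.float64(0.0012529315722170091))
orange (array([0.53970413, 0.16637988, 0.10551496]), np.float64(0.002550785370434325))
stick (array([ 0.47339972, -0.07360786,  0.09585365]), np.float64(0.0021206602705414438))
bin rim [ 0.46822982 -0.25332687  0.045     ]
bin rim [ 0.46085148 -0.37589693  0.045     ]
bin rim [ 0.61488485 -0.35180109  0.045     ]
bin rim [ 0.58277507 -0.2408322   0.045     ]
trimmer [ 0.52573633 -0.19249504  0.07      ]
trimmer [ 0.95478726 -0.2294766   0.07      ]
[[-0.0, 1.0, 0.001, -0.001], [-0.953, 0.0, -0.303, 0.031], [-0.303, -0.001, 0.953, 0.16], [0.0, 0.0, 0.0, 1.0]] [[344.0, 0.0, 318.0], [0.0, 344.0, 241.0], [0.0, 0.0, 1.0]]
```

step_arm --targets '[{"tx": -0.9, "ty": -0.24, "tz": -0.3, "jaw": 1}, {"tx": -0.9, "ty": -0.24, "tz": -0.3, "jaw": 1}, {"tx": -0.9, "ty": -0.24, "jaw": 1}, {"tx": -0.9, "ty": -0.24, "jaw": 1}, {"tx": -0.9, "ty": -0.24, "jaw": 1}]'

```text
invalid input at $.targets[0]: expected keys tx, ty, tz, ax, ay, az, jaw
```

step_arm --targets '[{"tx": -0.9, "ty": -0.24, "jaw": 1}, {"tx": -0.9, "ty": -0.24, "jaw": 1}, {"tx": -0.6, "ty": -0.24, "jaw": 1}, {"tx": -0.3, "ty": -0.24, "jaw": 1}, {"jaw": 1}]'

```text
invalid input at $.targets[0]: expected keys tx, ty, tz, ax, ay, az, jaw
```

```bash
python3 - <<'E'
from h import *
f=snap("wrist","w1");o=sensors.get_obs();print(o["t"],o["eef_pos"].round(4) if hasattr(o["eef_pos"],'round') else o["eef_pos"],np.round(o["tcp_rot"],3).tolist(), np.round(o["joint_pos"],0))
E
```

```text
0.2 [0.1706 0.5225 0.2308] [[-0.951, 0.311, -0.001], [0.311, 0.951, -0.001], [0.0, -0.001, -1.0]] [ 60.  15.  88.   0.  77. -12.]
```

View pics/w1.png

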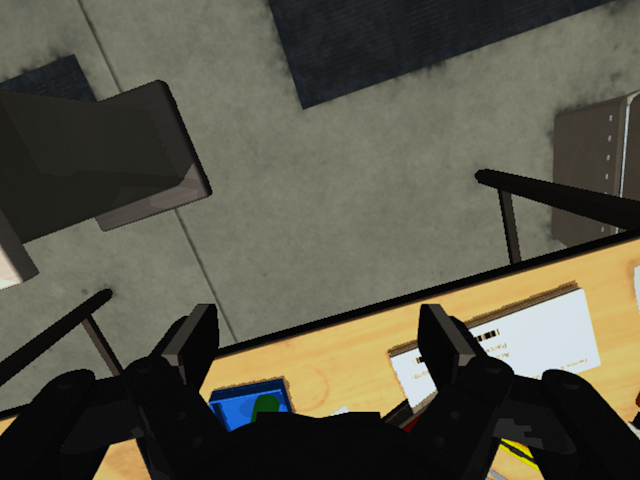

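The wrist view looks past the fingers. Points under the TCP fall around (320, 241–308), and image-up is tool +x. The move was refused because each row needs every key, so I'll send them in full.

step_arm --targets '[{"tx": -0.9, "ty": -0.24, "tz": -0.3, "ax": 0, "ay": 0, "az": 0, "jaw": 1}, {"tx": -0.9, "ty": -0.24, "tz": -0.3, "ax": 0, "ay": 0, "az": 0, "jaw": 1}, {"tx": -0.9, "ty": -0.24, "tz": -0.3, "ax": 0, "ay": 0, "az": 0, "jaw": 1}, {"tx": -0.9, "ty": -0.24, "tz": 0, "ax": 0, "ay": 0, "az": 0, "jaw": 1}, {"tx": -0.9, "ty": -0.24, "tz": 0, "ax": 0, "ay": 0, "az": 0, "jaw": 1}]'

```text
t: 0.7
eef_pos: [0.3282, 0.4205, 0.2677]
tcp_rot: [[-0.951, 0.31, 0.001], [0.31, 0.951, 0.001], [-0.0, 0.001, -1.0]]
force: [0.3, 0.8, 0.9]
grip_width: 0.0855
gripper_force: 0.0
```

step_arm --targets '[{"tx": -0.9, "ty": -0.24, "tz": 0, "ax": 0, "ay": 0, "az": 0, "jaw": 1}, {"tx": -0.9, "ty": -0.24, "tz": 0, "ax": 0, "ay": 0, "az": 0, "jaw": 1}, {"tx": -0.6, "ty": -0.24, "tz": 0, "ax": 0, "ay": 0, "az": 0, "jaw": 1}, {"tx": -0.3, "ty": -0.24, "tz": 0, "ax": 0, "ay": 0, "az": 0, "jaw": 1}, {"tx": 0, "ty": 0, "tz": 0, "ax": 0, "ay": 0, "az": 0, "jaw": 1}]'

```text
t: 1.2
eef_pos: [0.4183, 0.3499, 0.267]
tcp_rot: [[-0.95, 0.313, -0.001], [0.313, 0.95, -0.001], [0.001, -0.001, -1.0]]
force: [-0.5, -0.3, 0.5]
grip_width: 0.0856
gripper_force: 0.0
```

```bash
python3 - <<'E'
from h import *
f=snap("wrist","w2");o=sensors.get_obs();print(o["t"],o["eef_pos"].round(4),np.round(o["tcp_rot"],3).tolist(), np.round(o["joint_pos"],0))
E
```

```text
1.25 [0.4174 0.3509 0.2671] [[-0.95, 0.312, -0.001], [0.312, 0.95, 0.0], [0.001, -0.0, -1.0]] [ 28.  13.  85.   0.  82. -44.]
```

View pics/w2.png

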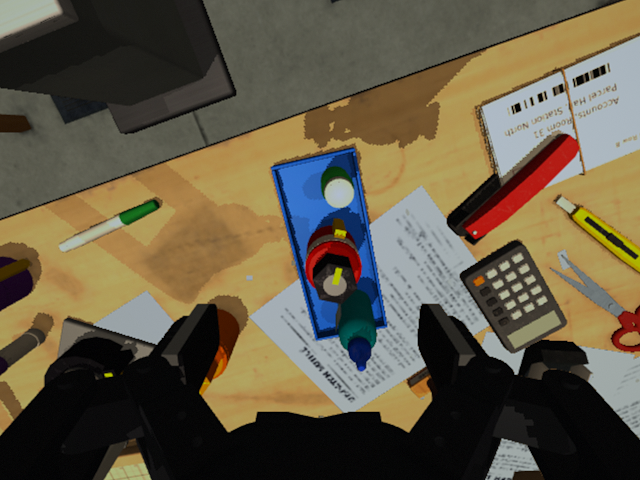

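The wrist view shows the red head top at about (334,283) with its yellow pointer up toward (340,270), and the rib at (341,230). The moistener cap is at (340,192) and the glue bottle at (360,340). Next I move over the dock.

step_arm --targets '[{"tx": -0.5, "ty": -0.8, "tz": 0, "ax": 0, "ay": 0, "az": 0, "jaw": 1}, {"tx": -0.5, "ty": -0.9, "tz": 0, "ax": 0, "ay": 0, "az": 0, "jaw": 1}, {"tx": -0.5, "ty": -0.9, "tz": 0, "ax": 0, "ay": 0, "az": 0, "jaw": 1}, {"tx": -0.5, "ty": -0.9, "tz": 0, "ax": 0, "ay": 0, "az": 0, "jaw": 1}, {"tx": -0.5, "ty": -0.9, "tz": 0, "ax": 0, "ay": 0, "az": 0, "jaw": 1}]'

```text
t: 1.75
eef_pos: [0.4572, 0.1531, 0.2676]
tcp_rot: [[-0.951, 0.308, 0.0], [0.308, 0.951, 0.001], [-0.0, 0.001, -1.0]]
force: [1.0, 0.2, -0.4]
grip_width: 0.0852
gripper_force: 0.0
```

step_arm --targets '[{"tx": -0.5, "ty": -0.9, "tz": 0, "ax": 0, "ay": 0, "az": 0, "jaw": 1}, {"tx": -0.5, "ty": -0.9, "tz": 0, "ax": 0, "ay": 0, "az": 0, "jaw": 1}, {"tx": -0.3, "ty": -0.6, "tz": 0, "ax": 0, "ay": 0, "az": 0, "jaw": 1}, {"tx": 0, "ty": 0, "tz": 0, "ax": 0, "ay": 0, "az": 0, "jaw": 1}, {"tx": 0, "ty": 0, "tz": 0, "ax": 0, "ay": 0, "az": 0, "jaw": 1}]'

```text
t: 2.25
eef_pos: [0.4773, 0.0465, 0.2674]
tcp_rot: [[-0.951, 0.311, -0.0], [0.311, 0.951, 0.001], [0.0, 0.001, -1.0]]
force: [-0.1, 0.2, -0.3]
grip_width: 0.0856
gripper_force: 0.0
```

```bash
python3 - <<'E'
from h import *
f=snap("wrist","w3");o=sensors.get_obs();print(o["t"],o["eef_pos"].round(4),np.round(o["tcp_rot"],3).tolist(), np.round(o["joint_pos"],0))
E
```

```text
2.3 [0.4773 0.047  0.2674] [[-0.951, 0.31, -0.0], [0.31, 0.951, 0.001], [0.0, 0.001, -1.0]] [ -8.   6.  94.   0.  80. -80.]
```

View pics/w3.png

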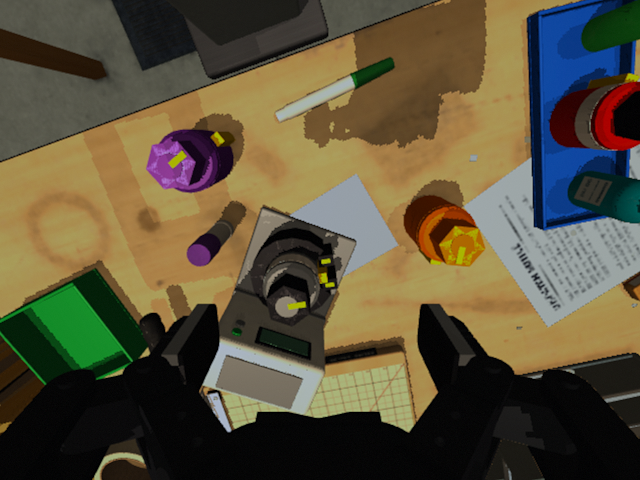

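This view shows the spent head top at about (289,303) with its pointer to the right at (305,304), and the slot marks at (325,262) and (326,284). It also shows the glue stick (205,250), the purple lookalike (180,165) and the bin at left. I'll take a second view nearer to triangulate.

step_arm --targets '[{"tx": -0.6, "ty": -0.4, "tz": 0, "ax": 0, "ay": 0, "az": 0, "jaw": 1}, {"tx": -0.7, "ty": -0.5, "tz": 0, "ax": 0, "ay": 0, "az": 0, "jaw": 1}, {"tx": -0.3, "ty": -0.2, "tz": 0, "ax": 0, "ay": 0, "az": 0, "jaw": 1}, {"tx": 0, "ty": 0, "tz": 0, "ax": 0, "ay": 0, "az": 0, "jaw": 1}, {"tx": 0, "ty": 0, "tz": 0, "ax": 0, "ay": 0, "az": 0, "jaw": 1}]'

```text
t: 2.8
eef_pos: [0.5242, -0.0147, 0.2671]
tcp_rot: [[-0.951, 0.31, -0.001], [0.31, 0.951, 0.001], [0.001, 0.001, -1.0]]
force: [-0.1, 0.3, 0.1]
grip_width: 0.0855
gripper_force: 0.0
```

```bash
python3 - <<'E'
from h import *
f=snap("wrist","w4");o=sensors.get_obs();print(o["t"],o["eef_pos"].round(4))
g=load("w3")["img"]
im=f["img"]; c=proj(f,[.538,-.006,.118]);print(c)
def crop(im,c,h,s):
    x,y=int(c[0])-h,int(c[1])-h;print(x,y);return cv2.resize(im[y:y+2*h,x:x+2*h],None,fx=s,fy=s,interpolation=cv2.INTER_CUBIC)
a=crop(im,c,50,4);b=crop(g,(295,285),50,4)
cv2.imwrite("pics/c4.png",np.hstack([a,b])[:,:,::-1])
E
```

```text
2.85 [ 0.5241 -0.0146  0.2672]
[331.19124577 235.9371353 ]
281 185
245 235
```

View pics/c4.png

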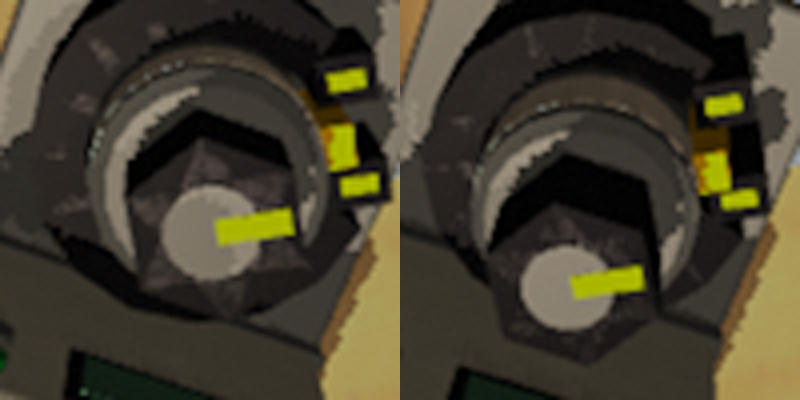

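The crops show the white disc on the head at (210,232) in the left tile and (167,288) in the right. The pointer runs to (293,222) and (243,279). The slot marks are at (347,80)/(360,184) on the left and (324,104)/(340,198) on the right.

```bash
python3 - <<'E'
from h import *
a=load("w4");b=load("w3");s=load("scene0");d=load("side0")
A=lambda p:((p[0]+.5)/4-.5+281,(p[1]+.5)/4-.5+185)
B=lambda p:((p[0]+.5)/4-.5+245,(p[1]+.5)/4-.5+235)
P={}
for n,p,q in [("disc",(210,232),(167,288)),("tip",(293,222),(243,279)),("m1",(347,80),(324,104)),("m2",(360,184),(340,198))]:
    P[n],e=tri([(a,A(p)),(b,B(q))]);print(n,P[n].round(4),round(e,4), "known-z:",plane(a,A(p),.118 if n in("disc","tip") else .052).round(4),plane(b,B(q),.118 if n in("disc","tip") else .052).round(4))
z={n:(plane(a,A(p),h)+plane(b,B(q),h))/2 for n,p,q,h in [("disc",(210,232),(167,288),.118),("tip",(293,222),(243,279),.118),("m1",(347,80),(324,104),.052),("m2",(360,184),(340,198),.052)]}
v=z["tip"]-z["disc"];print("pointer yaw",np.degrees(np.arctan2(v[1],v[0])))
m=(z["m1"]+z["m2"])/2-z["disc"];print("slot yaw",np.degrees(np.arctan2(m[1],m[0])),np.linalg.norm(m[:2]))
t=z["m1"]-z["m2"];print("marks line yaw",np.degrees(np.arctan2(t[1],t[0])),np.linalg.norm(t[:2]))
# bin: green mask in w3,w4,scene
for n,f in (("w3",b),("w4",a),("scene",s)):
    h=cv2.cvtColor(f["img"],cv2.COLOR_RGB2HSV);k=cv2.inRange(h,(50,120,40),(80,255,255))
    cs=[c for c in cv2.findContours(k,0,2)[0] if cv2.contourArea(c)>2000]
    for c in cs:
        q=cv2.approxPolyDP(cv2.convexHull(c),6,True)[:,0]
        print(n,[(p.tolist(),plane(f,p.astype(float),.045)[:2].round(3).tolist(),plane(f,p.astype(float),0.)[:2].round(3).tolist()) for p in q])
# stick top and red top
E
```

```text
disc [ 0.544  -0.006   0.1199] 0.0002 known-z: [ 0.5445 -0.0062  0.118 ] [ 0.5451 -0.0064  0.118 ]
tip [0.5471 0.0121 0.1207] 0.0 known-z: [0.548  0.0121 0.118 ] [0.5485 0.0115 0.118 ]
m1 [0.5363 0.037  0.0527] 0.0 known-z: [0.5365 0.0371 0.052 ] [0.5366 0.037  0.052 ]
m2 [0.5648 0.0327 0.053 ] 0.0 known-z: [0.5651 0.0328 0.052 ] [0.5653 0.0326 0.052 ]
pointer yaw 79.2937452950078
slot yaw 81.62801891498934 0.04160801635267198
marks line yaw 171.35934937894282 0.029000494526025794
w3 [([0, 319], [0.489, -0.359], [0.499, -0.412]), ([72, 282], [0.473, -0.252], [0.481, -0.291]), ([132, 361], [0.592, -0.236], [0.615, -0.274]), ([96, 379], [0.602, -0.292], [0.626, -0.337])]
w4 [([100, 230], [0.474, -0.251], [0.477, -0.283]), ([162, 317], [0.594, -0.233], [0.611, -0.263]), ([80, 356], [0.612, -0.355], [0.632, -0.4]), ([13, 275], [0.491, -0.372], [0.496, -0.42])]
scene [([466, 267], [0.59, -0.235], [0.639, -0.22]), ([522, 285], [0.609, -0.354], [0.659, -0.345]), ([504, 338], [0.452, -0.38], [0.493, -0.372]), ([446, 317], [0.434, -0.266], [0.475, -0.252])]
```

Measured values:
- **Spent canister:** axis at (0.5443, −0.0062), top at 0.120 against 0.118 expected.
- **Slot:** yaw about 81.4°, at radius 41 mm. Marks at 0.053 against 0.052 expected.
- **Bin:** centre about (0.543, −0.303), sides 0.122.

I'll grasp along the rib axis, which keeps the fingers clear of the housing.

step_arm --targets '[{"tx": -0.415, "ty": 0.356, "tz": 0, "ax": 0, "ay": 0, "az": -0.0132, "jaw": 1}, {"tx": 0, "ty": 0, "tz": 0.7, "ax": 0, "ay": 0, "az": -0.0132, "jaw": 0.6}, {"tx": 0, "ty": 0, "tz": 0.8, "ax": 0, "ay": 0, "az": 0, "jaw": 0.6}, {"tx": 0, "ty": 0, "tz": 0.8, "ax": 0, "ay": 0, "az": 0, "jaw": 0.6}, {"tx": 0, "ty": 0, "tz": 0, "ax": 0, "ay": 0, "az": 0, "jaw": 0.6}]'

```text
t: 3.35
eef_pos: [0.5413, -0.0058, 0.1714]
tcp_rot: [[-0.989, 0.148, -0.009], [0.148, 0.989, 0.002], [0.009, 0.001, -1.0]]
force: [-0.8, 0.3, 0.4]
grip_width: 0.0683
gripper_force: 0.0
```

step_arm --targets '[{"tx": 0, "ty": 0, "tz": 0.5, "ax": 0, "ay": 0, "az": 0, "jaw": 0.6}, {"tx": 0, "ty": 0, "tz": 0, "ax": 0, "ay": 0, "az": 0, "jaw": 0.6}]'

```text
t: 3.55
eef_pos: [0.5439, -0.0068, 0.155]
tcp_rot: [[-0.989, 0.149, -0.002], [0.149, 0.989, 0.001], [0.003, 0.0, -1.0]]
force: [0.2, -0.1, -0.0]
grip_width: 0.0681
gripper_force: 0.0
```

step_arm --targets '[{"tx": 0, "ty": 0, "tz": 0.6, "ax": 0, "ay": 0, "az": 0, "jaw": 0.6}, {"tx": 0, "ty": 0, "tz": 0.6, "ax": 0, "ay": 0, "az": 0, "jaw": 0.6}, {"tx": 0, "ty": 0, "tz": 0.5, "ax": 0, "ay": 0, "az": 0, "jaw": 0.6}, {"tx": 0, "ty": 0, "tz": 0, "ax": 0, "ay": 0, "az": 0, "jaw": 0.6}]'

```text
t: 3.95
eef_pos: [0.5439, -0.0072, 0.0868]
tcp_rot: [[-0.989, 0.149, -0.003], [0.149, 0.989, 0.001], [0.003, 0.0, -1.0]]
force: [-0.4, 0.3, -0.7]
grip_width: 0.0686
gripper_force: 0.0
```

step_arm --targets '[{"tx": 0, "ty": 0, "tz": 0, "ax": 0, "ay": 0, "az": 0, "jaw": -1}, {"tx": 0, "ty": 0, "tz": 0, "ax": 0, "ay": 0, "az": 0, "jaw": -1}, {"tx": 0, "ty": 0, "tz": 0, "ax": 0, "ay": 0, "az": 0, "jaw": -1}, {"tx": 0, "ty": 0, "tz": 0, "ax": 0, "ay": 0, "az": 0, "jaw": -1}]' --squeeze 50

```text
t: 4.35
eef_pos: [0.5466, -0.0078, 0.0895]
tcp_rot: [[-0.989, 0.149, 0.004], [0.149, 0.989, -0.0], [-0.004, 0.0, -1.0]]
force: [-0.7, 2.6, 6.9]
grip_width: 0.0374
gripper_force: 50.3
```

step_arm --targets '[{"tx": 0, "ty": 0, "tz": -0.3, "ax": 0, "ay": 0, "az": 0, "jaw": -1}, {"tx": 0, "ty": 0, "tz": -0.4, "ax": 0, "ay": 0, "az": 0, "jaw": -1}, {"tx": 0, "ty": 0, "tz": -0.4, "ax": 0, "ay": 0, "az": 0, "jaw": -1}, {"tx": 0, "ty": 0, "tz": -0.4, "ax": 0, "ay": 0, "az": 0, "jaw": -1}]'

```text
t: 4.75
eef_pos: [0.5449, -0.0079, 0.1487]
tcp_rot: [[-0.989, 0.149, -0.0], [0.149, 0.989, -0.0], [0.0, -0.0, -1.0]]
force: [0.2, -0.8, -2.0]
grip_width: 0.0372
gripper_force: 50.8
```

step_arm --targets '[{"tx": 0, "ty": 0, "tz": -0.7, "ax": 0, "ay": 0, "az": 0, "jaw": -1}, {"tx": 0, "ty": 0, "tz": -0.8, "ax": 0, "ay": 0, "az": 0, "jaw": -1}, {"tx": 0, "ty": -0.2, "tz": -0.5, "ax": 0, "ay": 0, "az": 0, "jaw": -1}, {"tx": -0.1, "ty": -0.7, "tz": -0.2, "ax": 0, "ay": 0, "az": 0, "jaw": -1}, {"tx": -0.15, "ty": -0.9, "tz": 0, "ax": 0, "ay": 0, "az": 0, "jaw": -1}]'

```text
t: 5.25
eef_pos: [0.5447, -0.0803, 0.2384]
tcp_rot: [[-0.989, 0.147, 0.004], [0.147, 0.989, -0.001], [-0.004, -0.001, -1.0]]
force: [1.0, -0.3, -1.9]
grip_width: 0.0371
gripper_force: 50.8
```

step_arm --targets '[{"tx": -0.15, "ty": -0.9, "tz": 0, "ax": 0, "ay": 0, "az": 0, "jaw": -1}, {"tx": -0.15, "ty": -0.9, "tz": 0, "ax": 0, "ay": 0, "az": 0, "jaw": -1}, {"tx": -0.15, "ty": -0.9, "tz": 0, "ax": 0, "ay": 0, "az": 0, "jaw": -1}, {"tx": -0.15, "ty": -0.9, "tz": 0, "ax": 0, "ay": 0, "az": 0, "jaw": -1}, {"tx": -0.15, "ty": -0.9, "tz": 0, "ax": 0, "ay": 0, "az": 0, "jaw": -1}]'

```text
t: 5.75
eef_pos: [0.5464, -0.2644, 0.2362]
tcp_rot: [[-0.989, 0.15, -0.0], [0.15, 0.989, -0.0], [0.0, -0.0, -1.0]]
force: [1.3, 0.8, -1.3]
grip_width: 0.0369
gripper_force: 50.8
```

step_arm --targets '[{"tx": -0.15, "ty": -0.6, "tz": 0, "ax": 0, "ay": 0, "az": 0, "jaw": -1}, {"tx": -0.05, "ty": -0.4, "tz": 0, "ax": 0, "ay": 0, "az": 0, "jaw": -1}, {"tx": 0, "ty": 0, "tz": 0.2, "ax": 0, "ay": 0, "az": 0, "jaw": -1}, {"tx": 0, "ty": 0, "tz": 0.2, "ax": 0, "ay": 0, "az": 0, "jaw": -1}, {"tx": 0, "ty": 0, "tz": 0, "ax": 0, "ay": 0, "az": 0, "jaw": -1}]'

```text
t: 6.25
eef_pos: [0.5481, -0.3015, 0.2174]
tcp_rot: [[-0.989, 0.148, -0.003], [0.148, 0.989, 0.003], [0.003, 0.003, -1.0]]
force: [-0.8, -0.0, -2.0]
grip_width: 0.0369
gripper_force: 50.7
```

step_arm --targets '[{"tx": 0.1, "ty": 0, "tz": 0.7, "ax": 0, "ay": 0, "az": 0, "jaw": -1}, {"tx": 0, "ty": 0, "tz": 0.8, "ax": 0, "ay": 0, "az": 0, "jaw": -1}, {"tx": 0, "ty": 0, "tz": 0.8, "ax": 0, "ay": 0, "az": 0, "jaw": -1}, {"tx": 0, "ty": 0, "tz": 0.6, "ax": 0, "ay": 0, "az": 0, "jaw": -1}, {"tx": 0, "ty": 0, "tz": 0.15, "ax": 0, "ay": 0, "az": 0, "jaw": -1}]'

```text
t: 6.75
eef_pos: [0.5434, -0.3002, 0.0942]
tcp_rot: [[-0.989, 0.148, -0.005], [0.148, 0.989, 0.004], [0.005, 0.003, -1.0]]
force: [-0.1, 1.1, -2.1]
grip_width: 0.0372
gripper_force: 50.7
```

step_arm --targets '[{"tx": 0, "ty": 0, "tz": 0.1, "ax": 0, "ay": 0, "az": 0, "jaw": -1}, {"tx": 0, "ty": 0, "tz": 0.05, "ax": 0, "ay": 0, "az": 0, "jaw": -1}]'

```text
t: 6.95
eef_pos: [0.5458, -0.3031, 0.0925]
tcp_rot: [[-0.989, 0.149, 0.002], [0.149, 0.989, -0.001], [-0.002, -0.001, -1.0]]
force: [-0.0, 0.5, -1.2]
grip_width: 0.0374
gripper_force: 50.7
```

step_arm --targets '[{"tx": 0, "ty": 0, "tz": 0.06, "ax": 0, "ay": 0, "az": 0, "jaw": -1}, {"tx": 0, "ty": 0, "tz": 0.04, "ax": 0, "ay": 0, "az": 0, "jaw": -1}]'

```text
t: 7.15
eef_pos: [0.5456, -0.3035, 0.0884]
tcp_rot: [[-0.989, 0.149, 0.002], [0.149, 0.989, -0.001], [-0.002, -0.001, -1.0]]
force: [0.8, -0.6, -3.6]
grip_width: 0.0375
gripper_force: 50.7
```

step_arm --targets '[{"tx": 0, "ty": 0, "tz": 0.07, "ax": 0, "ay": 0, "az": 0, "jaw": -1}, {"tx": 0, "ty": 0, "tz": 0, "ax": 0, "ay": 0, "az": 0, "jaw": -1}]'

```text
t: 7.35
eef_pos: [0.5449, -0.3032, 0.0845]
tcp_rot: [[-0.989, 0.149, -0.0], [0.149, 0.989, 0.0], [0.0, 0.0, -1.0]]
force: [-0.8, -0.5, -2.3]
grip_width: 0.0375
gripper_force: 50.7
```

step_arm --targets '[{"tx": 0, "ty": 0, "tz": 0.04, "ax": 0, "ay": 0, "az": 0, "jaw": -1}, {"tx": 0, "ty": 0, "tz": 0, "ax": 0, "ay": 0, "az": 0, "jaw": -1}]'

```text
t: 7.55
eef_pos: [0.5453, -0.3033, 0.0836]
tcp_rot: [[-0.989, 0.149, 0.001], [0.149, 0.989, -0.001], [-0.001, -0.0, -1.0]]
force: [-0.8, 1.1, 2.2]
grip_width: 0.0375
gripper_force: 51.2
```

Contact came at the predicted height (TCP 0.0836). Release and rise.

step_arm --targets '[{"tx": 0, "ty": 0, "tz": 0, "ax": 0, "ay": 0, "az": 0, "jaw": 0.6}, {"tx": 0, "ty": 0, "tz": 0, "ax": 0, "ay": 0, "az": 0, "jaw": 0.6}, {"tx": 0, "ty": 0, "tz": 0, "ax": 0, "ay": 0, "az": 0, "jaw": 0.6}, {"tx": 0, "ty": 0, "tz": -0.5, "ax": 0, "ay": 0, "az": 0, "jaw": 0.6}, {"tx": 0, "ty": 0, "tz": -0.8, "ax": 0, "ay": 0, "az": 0, "jaw": 0.6}]'

```text
t: 8.05
eef_pos: [0.5436, -0.3021, 0.133]
tcp_rot: [[-0.989, 0.149, -0.004], [0.149, 0.989, 0.003], [0.005, 0.003, -1.0]]
force: [0.1, -0.0, -0.3]
grip_width: 0.0683
gripper_force: 0.0
```

step_arm --targets '[{"tx": 0, "ty": 0, "tz": -0.8, "ax": 0, "ay": 0, "az": 0, "jaw": 0.6}, {"tx": 0, "ty": 0, "tz": -0.8, "ax": 0, "ay": 0, "az": 0, "jaw": 0.6}, {"tx": 0, "ty": 0, "tz": -0.8, "ax": 0, "ay": 0, "az": 0, "jaw": 0.6}, {"tx": 0, "ty": 0, "tz": -0.7, "ax": 0, "ay": 0, "az": 0, "jaw": 0.6}, {"tx": 0, "ty": 0.3, "tz": -0.3, "ax": 0, "ay": 0, "az": 0, "jaw": 0.6}]'

```text
t: 8.55
eef_pos: [0.5475, -0.2928, 0.2741]
tcp_rot: [[-0.989, 0.151, 0.004], [0.151, 0.989, -0.004], [-0.004, -0.003, -1.0]]
force: [1.1, -0.0, -0.2]
grip_width: 0.0682
gripper_force: 0.0
```

```bash
python3 - <<'E'
from h import *
f=snap("wrist","w5");o=sensors.get_obs();print(o["t"],o["eef_pos"].round(4))
E
```

```text
8.6 [ 0.5482 -0.29    0.2749]
```

View pics/w5.png

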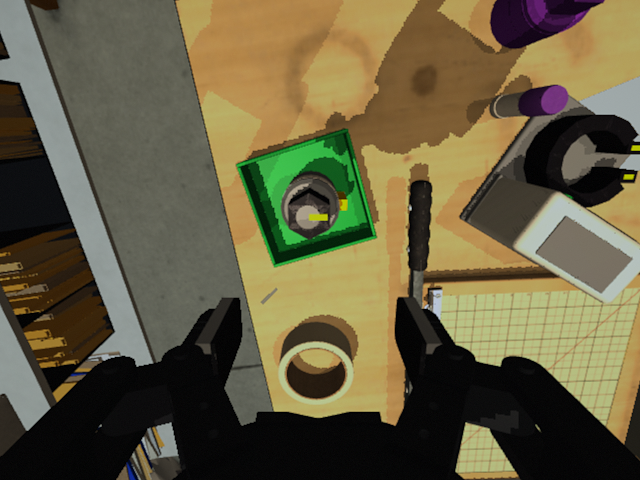

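The grey canister stands upright in the bin, with its head at (308,208) and inside the walls. The dock well is empty. On the way back I'll photograph the collar and then the tray.

step_arm --targets '[{"tx": 0.2, "ty": 0.8, "tz": 0, "ax": 0, "ay": 0, "az": 0, "jaw": 0.6}, {"tx": 0.25, "ty": 0.95, "tz": 0, "ax": 0, "ay": 0, "az": 0, "jaw": 0.6}, {"tx": 0.25, "ty": 0.95, "tz": 0, "ax": 0, "ay": 0, "az": 0, "jaw": 0.6}, {"tx": 0.25, "ty": 0.95, "tz": 0, "ax": 0, "ay": 0, "az": 0, "jaw": 0.6}, {"tx": 0.25, "ty": 0.95, "tz": 0, "ax": 0, "ay": 0, "az": 0, "jaw": 0.6}]'

```text
t: 9.1
eef_pos: [0.5257, -0.0998, 0.2691]
tcp_rot: [[-0.989, 0.149, -0.002], [0.149, 0.989, 0.001], [0.003, 0.001, -1.0]]
force: [0.9, 0.5, 0.7]
grip_width: 0.0681
gripper_force: 0.0
```

step_arm --targets '[{"tx": 0.25, "ty": 0.9, "tz": 0, "ax": 0, "ay": 0, "az": 0, "jaw": 0.6}, {"tx": 0.25, "ty": 0.8, "tz": 0, "ax": 0, "ay": 0, "az": 0, "jaw": 0.6}, {"tx": 0, "ty": 0.3, "tz": 0, "ax": 0, "ay": 0, "az": 0, "jaw": 0.6}, {"tx": 0, "ty": 0, "tz": 0, "ax": 0, "ay": 0, "az": 0, "jaw": 0.6}, {"tx": 0, "ty": 0, "tz": 0, "ax": 0, "ay": 0, "az": 0, "jaw": 0.6}]'

```text
t: 9.6
eef_pos: [0.519, -0.0205, 0.2702]
tcp_rot: [[-0.989, 0.149, -0.001], [0.149, 0.989, -0.001], [0.001, -0.001, -1.0]]
force: [0.2, 0.6, 0.1]
grip_width: 0.0684
gripper_force: 0.0
```

```bash
python3 - <<'E'
from h import *
f=snap("wrist","w6");o=sensors.get_obs();print(o["t"],o["eef_pos"].round(4))
E
```

```text
9.65 [ 0.5191 -0.021   0.2703]
```

step_arm --targets '[{"tx": 0.3, "ty": 0.8, "tz": 0, "ax": 0, "ay": 0, "az": 0, "jaw": 0.6}, {"tx": 0.35, "ty": 0.9, "tz": 0, "ax": 0, "ay": 0, "az": 0, "jaw": 0.6}, {"tx": 0.35, "ty": 0.9, "tz": 0, "ax": 0, "ay": 0, "az": 0, "jaw": 0.6}, {"tx": 0.35, "ty": 0.9, "tz": 0, "ax": 0, "ay": 0, "az": 0, "jaw": 0.6}, {"tx": 0.35, "ty": 0.9, "tz": 0, "ax": 0, "ay": 0, "az": 0, "jaw": 0.6}]'

```text
t: 10.15
eef_pos: [0.4784, 0.1639, 0.2706]
tcp_rot: [[-0.988, 0.152, -0.0], [0.152, 0.988, -0.0], [-0.0, -0.0, -1.0]]
force: [0.5, -0.6, 0.1]
grip_width: 0.0682
gripper_force: 0.0
```

step_arm --targets '[{"tx": 0.3, "ty": 0.9, "tz": 0, "ax": 0, "ay": 0, "az": 0, "jaw": 0.6}, {"tx": 0.2, "ty": 0.9, "tz": 0, "ax": 0, "ay": 0, "az": 0, "jaw": 0.6}, {"tx": 0.1, "ty": 0.6, "tz": 0, "ax": 0, "ay": 0, "az": 0, "jaw": 0.6}, {"tx": 0, "ty": 0, "tz": 0, "ax": 0, "ay": 0, "az": 0, "jaw": 0.6}, {"tx": 0, "ty": 0, "tz": 0, "ax": 0, "ay": 0, "az": 0, "jaw": 0.6}]'

```text
t: 10.65
eef_pos: [0.4693, 0.2617, 0.2703]
tcp_rot: [[-0.989, 0.15, -0.001], [0.15, 0.989, -0.001], [0.0, -0.001, -1.0]]
force: [-0.0, 0.2, 0.4]
grip_width: 0.068
gripper_force: 0.0
```

```bash
python3 - <<'E'
from h import *
f=snap("wrist","w7");o=sensors.get_obs();print(o["t"],o["eef_pos"].round(4),np.round(o["tcp_rot"],3).tolist(),np.round(o["joint_pos"]))
g=load("w2");k=load("w6")
def crop(f,c,h,s):
    x,y=int(c[0])-h,int(c[1])-h;print(x,y);return cv2.resize(f["img"][y:y+2*h,x:x+2*h],None,fx=s,fy=s,interpolation=cv2.INTER_CUBIC)
t=np.hstack([crop(f,proj(f,[.485,.347,.1]),40,5),crop(g,(334,265),40,5)]);
cv2.imwrite("pics/c7.png",t[:,:,::-1])
cv2.imwrite("pics/c6.png",crop(k,proj(k,[.5445,-.0065,.052]),60,8)[:,:,::-1][:600] if 0 else cv2.resize(crop(k,proj(k,[.5445,-.0065,.052]),60,1),(600,600),interpolation=cv2.INTER_CUBIC)[:,:,::-1])
E
```

```text
10.7 [0.4693 0.2613 0.2705] [[-0.989, 0.151, -0.001], [0.151, 0.989, -0.001], [0.0, -0.001, -1.0]] [ 17.  12.  86.  -0.  82. -64.]
369 181
294 225
273 168
```

View pics/c7.png

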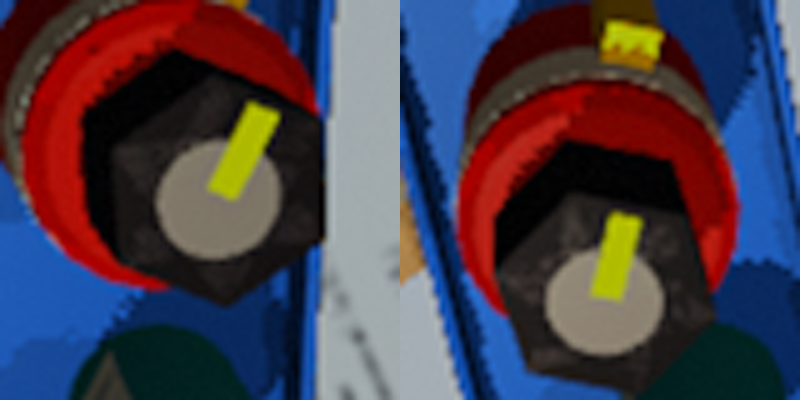

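View pics/c6.png

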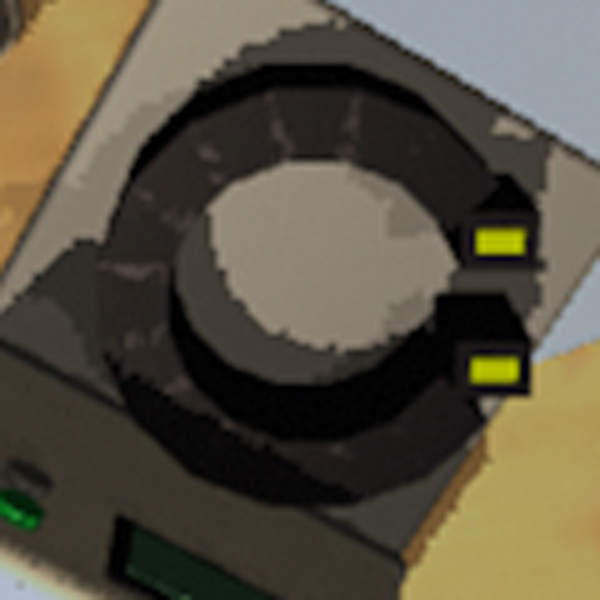

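In the red crops the disc centre is at (219,199) on the left, with pointer (222,192)→(263,104), and at (205,301) on the right, with pointer (206,298)→(226,215). The collar crop shows an open bore with rim centre near (312,300) and slot marks at (500,241)/(494,370).

```bash
python3 - <<'E'
from h import *
from scipy.optimize import least_squares
a=load("w7");b=load("w2");k=load("w6")
C=lambda p,o:((p[0]+.5)/5-.5+o[0],(p[1]+.5)/5-.5+o[1])
ao,bo,ko=(369,181),(294,225),(273,168)
dA,tA,bA=[C(p,ao) for p in((219,199),(263,104),(222,192))]
dB,tB,bB=[C(p,bo) for p in((205,301),(226,215),(206,298))]
print("disc",tri([(a,dA),(b,dB)]),plane(a,dA,.112+.002).round(4),plane(b,dB,.114).round(4));print("tip",tri([(a,tA),(b,tB)]))
for f,d,t,bs in((a,dA,tA,bA),(b,dB,tB,bB)):
    for s in(d,bs):
        v=plane(f,t,.113)-plane(f,s,.113);print("yaw",np.degrees(np.arctan2(v[1],v[0])),np.linalg.norm(v))
# collar
pts=np.array([plane(k,C(p,ko),.052)[:2] for p in[(313,160),(250,172),(170,290),(185,345),(235,415),(305,440),(385,415),(440,215)]])
r=least_squares(lambda x:np.hypot(*(pts-x[:2]).T)-x[2],[.544,-.006,.03]);print("bore",r.x.round(4),np.abs(r.fun).max().round(4))
m=[plane(k,C(p,ko),.0525)[:2] for p in((500,241),(494,370))];t=m[0]-m[1];mm=(m[0]+m[1])/2;print("marks",np.round(m,4),np.degrees(np.arctan2(t[1],t[0]))-90,mm)
for c in([.5447,-.007],r.x[:2]): v=mm-c;print("slot yaw",np.degrees(np.arctan2(v[1],v[0])),np.linalg.norm(v))
# neighbours
for n,f,lo,hi in(("teal w2",b,(85,120,30),(100,255,160)),("white cap w2",b,(0,0,170),(60,60,255))):
    pass
print("moist cap",plane(b,(340,193),.095).round(3),"glue tip",plane(b,(361,355),.128).round(3))
E
```

```text
disc (array([0.48058506, 0.34642082, 0.11320954]), np.float64(3.550636745088197e-05)) [0.4803 0.3462 0.114 ] [0.4803 0.3465 0.114 ]
tip (array([0.46457057, 0.35527578, 0.11382072]), np.float64(0.0003469958953130707))
yaw 151.25782391150605 0.0184400419323755
yaw 151.1207857845276 0.01707466225681065
yaw 149.96807471450677 0.0178746056226078
yaw 150.13258732646273 0.01723080460522014
bore [ 0.5437 -0.0039  0.0316] 0.001
marks [[0.5363 0.0368]
 [0.5652 0.0325]] 81.58750739210453 [0.55075569 0.03466265]
slot yaw 81.72993540771317 0.04210044574406177
slot yaw 79.69173490881 0.039156611023332996
moist cap [0.402 0.377 0.095] glue tip [0.552 0.35  0.128]
```

The red canister's axis is at (0.4803, 0.3464), top at 0.113 against 0.112 expected, with the rib yaw about 150.7°. I'll grip at 90.7°, across the tray and clear of both neighbours. For placing, tool y goes to 21.5°.

step_arm --targets '[{"tx": 0.02, "ty": 0.6, "tz": 0, "ax": 0, "ay": 0, "az": 0, "jaw": 0.6}, {"tx": 0.02, "ty": 0.9, "tz": 0, "ax": 0, "ay": 0, "az": 0, "jaw": 0.6}, {"tx": 0.01, "ty": 0.645, "tz": 0, "ax": 0, "ay": 0, "az": -0.0129, "jaw": 0.6}, {"tx": 0, "ty": 0, "tz": 0.5, "ax": 0, "ay": 0, "az": -0.0129, "jaw": 0.6}, {"tx": 0, "ty": 0, "tz": 0.8, "ax": 0, "ay": 0, "az": 0, "jaw": 0.6}]'

```text
t: 11.2
eef_pos: [0.4818, 0.3474, 0.2203]
tcp_rot: [[-1.0, -0.013, 0.005], [-0.013, 1.0, 0.002], [-0.005, 0.002, -1.0]]
force: [-0.0, 0.5, -0.8]
grip_width: 0.0681
gripper_force: 0.0
```

step_arm --targets '[{"tx": 0, "ty": 0, "tz": 0.8, "ax": 0, "ay": 0, "az": 0, "jaw": 0.6}, {"tx": 0, "ty": 0, "tz": 0.5, "ax": 0, "ay": 0, "az": 0, "jaw": 0.6}, {"tx": 0, "ty": 0, "tz": 0, "ax": 0, "ay": 0, "az": 0, "jaw": 0.6}, {"tx": 0, "ty": 0, "tz": 0, "ax": 0, "ay": 0, "az": 0, "jaw": 0.6}]'

```text
t: 11.6
eef_pos: [0.4804, 0.3465, 0.1673]
tcp_rot: [[-1.0, -0.01, -0.0], [-0.01, 1.0, -0.0], [0.0, -0.0, -1.0]]
force: [0.6, 0.9, 0.9]
grip_width: 0.0683
gripper_force: 0.0
```

step_arm --targets '[{"tx": 0, "ty": 0, "tz": 0.6, "ax": 0, "ay": 0, "az": 0, "jaw": 0.6}, {"tx": 0, "ty": 0, "tz": 0.7, "ax": 0, "ay": 0, "az": 0, "jaw": 0.6}, {"tx": 0, "ty": 0, "tz": 0.5, "ax": 0, "ay": 0, "az": 0, "jaw": 0.6}, {"tx": 0, "ty": 0, "tz": 0.23, "ax": 0, "ay": 0, "az": 0, "jaw": 0.6}, {"tx": 0, "ty": 0, "tz": 0, "ax": 0, "ay": 0, "az": 0, "jaw": 0.6}]'

```text
t: 12.1
eef_pos: [0.4799, 0.3474, 0.0859]
tcp_rot: [[-1.0, -0.012, -0.0], [-0.012, 1.0, -0.0], [0.0, -0.0, -1.0]]
force: [-1.0, 0.8, 0.5]
grip_width: 0.0684
gripper_force: 0.0
```

step_arm --targets '[{"tx": 0, "ty": 0, "tz": 0, "ax": 0, "ay": 0, "az": 0, "jaw": -1}, {"tx": 0, "ty": 0, "tz": 0, "ax": 0, "ay": 0, "az": 0, "jaw": -1}, {"tx": 0, "ty": 0, "tz": 0, "ax": 0, "ay": 0, "az": 0, "jaw": -1}, {"tx": 0, "ty": 0, "tz": 0, "ax": 0, "ay": 0, "az": 0, "jaw": -1}, {"tx": 0, "ty": 0, "tz": 0, "ax": 0, "ay": 0, "az": 0, "jaw": -1}]' --squeeze 50

```text
t: 12.6
eef_pos: [0.4807, 0.3481, 0.0876]
tcp_rot: [[-1.0, -0.012, 0.003], [-0.012, 1.0, 0.001], [-0.003, 0.001, -1.0]]
force: [-0.2, -1.7, 7.7]
grip_width: 0.0368
gripper_force: 50.1
```

step_arm --targets '[{"tx": 0, "ty": 0, "tz": -0.4, "ax": 0, "ay": 0, "az": 0, "jaw": -1}, {"tx": 0, "ty": 0, "tz": -0.7, "ax": 0, "ay": 0, "az": 0, "jaw": -1}, {"tx": 0, "ty": 0, "tz": -0.9, "ax": 0, "ay": 0, "az": 0, "jaw": -1}, {"tx": 0, "ty": 0, "tz": -0.9, "ax": 0, "ay": 0, "az": 0.01, "jaw": -1}, {"tx": 0, "ty": 0, "tz": -0.9, "ax": 0, "ay": 0, "az": 0.0222, "jaw": -1}]'

```text
t: 13.1
eef_pos: [0.479, 0.3477, 0.2392]
tcp_rot: [[-0.981, 0.192, -0.0], [0.192, 0.981, 0.0], [0.0, -0.0, -1.0]]
force: [1.4, -0.6, -2.4]
grip_width: 0.0373
gripper_force: 50.4
```

step_arm --targets '[{"tx": 0, "ty": 0, "tz": -0.2, "ax": 0, "ay": 0, "az": 0.022, "jaw": -1}, {"tx": 0, "ty": 0, "tz": 0, "ax": 0, "ay": 0, "az": 0.022, "jaw": -1}, {"tx": 0, "ty": 0, "tz": 0, "ax": 0, "ay": 0, "az": 0.022, "jaw": -1}, {"tx": 0, "ty": 0, "tz": 0, "ax": 0, "ay": 0, "az": 0.022, "jaw": -1}, {"tx": 0, "ty": 0, "tz": 0, "ax": 0, "ay": 0, "az": 0.022, "jaw": -1}]'

```text
t: 13.6
eef_pos: [0.4792, 0.3478, 0.2458]
tcp_rot: [[-0.632, 0.775, -0.0], [0.775, 0.632, 0.0], [0.0, -0.0, -1.0]]
force: [0.8, 0.2, -0.8]
grip_width: 0.0374
gripper_force: 50.4
```

step_arm --targets '[{"tx": 0, "ty": 0, "tz": 0, "ax": 0, "ay": 0, "az": 0.022, "jaw": -1}, {"tx": 0, "ty": 0, "tz": 0, "ax": 0, "ay": 0, "az": 0.018, "jaw": -1}, {"tx": 0, "ty": 0, "tz": 0, "ax": 0, "ay": 0, "az": 0.01, "jaw": -1}, {"tx": 0, "ty": 0, "tz": 0, "ax": 0, "ay": 0, "az": 0, "jaw": -1}]'

```text
t: 14.0
eef_pos: [0.4792, 0.3478, 0.2457]
tcp_rot: [[-0.366, 0.93, -0.0], [0.93, 0.366, 0.0], [0.0, -0.0, -1.0]]
force: [-0.1, -0.2, -1.3]
grip_width: 0.037
gripper_force: 50.4
```

step_arm --targets '[{"tx": -0.6, "ty": -0.172, "tz": 0, "ax": 0, "ay": 0, "az": 0, "jaw": -1}, {"tx": -0.95, "ty": -0.172, "tz": 0, "ax": 0, "ay": 0, "az": 0, "jaw": -1}, {"tx": -0.95, "ty": -0.172, "tz": 0, "ax": 0, "ay": 0, "az": 0, "jaw": -1}, {"tx": -0.95, "ty": -0.172, "tz": 0, "ax": 0, "ay": 0, "az": 0, "jaw": -1}, {"tx": -0.95, "ty": -0.172, "tz": 0, "ax": 0, "ay": 0, "az": 0, "jaw": -1}]'

```text
t: 14.5
eef_pos: [0.5119, 0.1701, 0.2459]
tcp_rot: [[-0.369, 0.929, 0.0], [0.929, 0.369, 0.0], [-0.0, 0.0, -1.0]]
force: [0.9, -0.7, -2.5]
grip_width: 0.0372
gripper_force: 50.6
```

step_arm --targets '[{"tx": -0.95, "ty": -0.172, "tz": 0, "ax": 0, "ay": 0, "az": 0, "jaw": -1}, {"tx": -0.95, "ty": -0.172, "tz": 0, "ax": 0, "ay": 0, "az": 0, "jaw": -1}, {"tx": -0.95, "ty": -0.172, "tz": 0, "ax": 0, "ay": 0, "az": 0, "jaw": -1}, {"tx": -0.95, "ty": -0.172, "tz": 0, "ax": 0, "ay": 0, "az": 0, "jaw": -1}, {"tx": -0.65, "ty": -0.172, "tz": 0, "ax": 0, "ay": 0, "az": 0, "jaw": -1}]'

```text
t: 15.0
eef_pos: [0.5456, -0.0093, 0.2458]
tcp_rot: [[-0.367, 0.93, 0.001], [0.93, 0.367, -0.001], [-0.001, 0.0, -1.0]]
force: [0.2, 0.7, -1.8]
grip_width: 0.0368
gripper_force: 50.6
```

step_arm --targets '[{"tx": 0, "ty": 0, "tz": 0.4, "ax": 0, "ay": 0, "az": 0, "jaw": -1}, {"tx": 0, "ty": 0, "tz": 0, "ax": 0, "ay": 0, "az": 0, "jaw": -1}, {"tx": 0, "ty": 0, "tz": 0, "ax": 0, "ay": 0, "az": 0, "jaw": -1}]'

```text
t: 15.3
eef_pos: [0.5448, -0.0065, 0.2296]
tcp_rot: [[-0.368, 0.93, -0.001], [0.93, 0.368, 0.0], [0.001, -0.001, -1.0]]
force: [-0.3, 0.5, -0.8]
grip_width: 0.0374
gripper_force: 50.5
```

step_arm --targets '[{"tx": 0, "ty": 0, "tz": 0.7, "ax": 0, "ay": 0, "az": 0, "jaw": -1}, {"tx": 0, "ty": 0, "tz": 0.8, "ax": 0, "ay": 0, "az": 0, "jaw": -1}, {"tx": 0, "ty": 0, "tz": 0.5, "ax": 0, "ay": 0, "az": 0, "jaw": -1}, {"tx": 0, "ty": 0, "tz": 0, "ax": 0, "ay": 0, "az": 0, "jaw": -1}, {"tx": 0, "ty": 0, "tz": 0, "ax": 0, "ay": 0, "az": 0, "jaw": -1}]'

```text
t: 15.8
eef_pos: [0.5457, -0.0062, 0.1507]
tcp_rot: [[-0.368, 0.93, 0.001], [0.93, 0.368, -0.0], [-0.0, 0.001, -1.0]]
force: [0.2, -1.0, -0.7]
grip_width: 0.0372
gripper_force: 50.5
```

```bash
python3 - <<'E'
from h import *
f=snap("wrist","w8");o=sensors.get_obs();print(o["t"],o["eef_pos"].round(4),np.round(o["tcp_rot"],4).tolist())
c=proj(f,[.5445,-.0065,.052]);print(c)
k=cv2.inRange(cv2.cvtColor(f["img"],cv2.COLOR_RGB2HSV),(22,150,60),(34,255,255))
n,l,st,ce=cv2.connectedComponentsWithStats(k)
for i in range(1,n):
    if st[i,4]>15: print(st[i],ce[i].round(1),plane(f,ce[i],.052).round(4))
x,y=int(c[0])-60,max(int(c[1])-90,0);print(x,y);cv2.imwrite("pics/c8.png",cv2.resize(f["img"][y:y+120,x:x+120],(600,600),interpolation=cv2.INTER_CUBIC)[:,:,::-1])
E
```

```text
15.85 [ 0.5463 -0.0065  0.1514] [[-0.3677, 0.9299, 0.0025], [0.9299, 0.3677, -0.0005], [-0.0014, 0.0021, -1.0]]
[315.6121326  242.25301693]
[443  16  24  27 323] [454.8  28.6] [0.5736 0.1541 0.052 ]
[322 177  12  14  84] [327.1 183.5] [0.5362 0.0368 0.052 ]
[ 73 178  19   9 129] [ 82.  181.3] [ 0.376  -0.0249  0.052 ]
[ 94 179  13  10  35] [100.9 184.7] [ 0.3887 -0.0224  0.052 ]
[356 200  13  12  91] [361.7 205.4] [0.565  0.0315 0.052 ]
[339 216  25  23 227] [349.5 226.6] [0.5631 0.0138 0.052 ]
[ 20 230  17  29 309] [ 28.  243.8] [ 0.3468 -0.086   0.052 ]
255 152
```

View pics/c8.png

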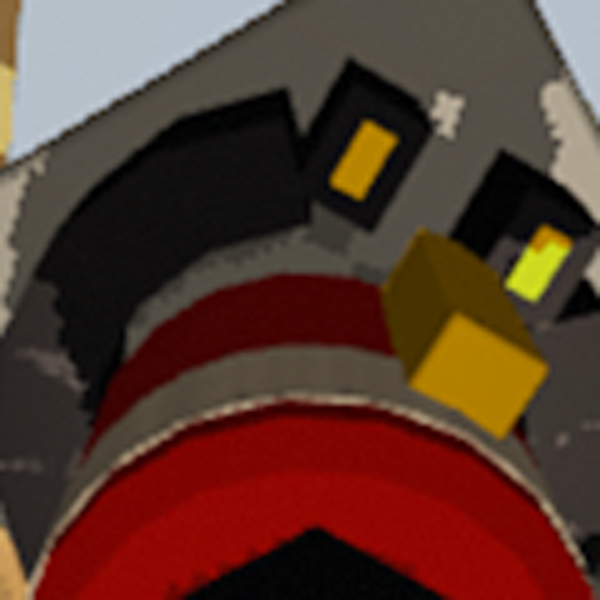

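The crop shows the rib top face with corners at about (460,315), (548,368), (503,437) and (412,382), just above and behind the slot marks (365,160)/(540,265). I'll measure the rib's place and yaw against the slot.

```bash
python3 - <<'E'
from h import *
f=load("w8")
C=lambda p:((p[0]+.5)/5-.5+255,(p[1]+.5)/5-.5+152)
for z in(.120,.123,.126):
    a,b,c,d=[plane(f,C(p),z)[:2] for p in((460,315),(548,368),(503,437),(412,382))]
    t=a-b;t2=d-c;o=(a+b)/2;i=(c+d)/2;r=o-i;ax=o-.039*np.array([np.cos(np.radians(81.5)),np.sin(np.radians(81.5))])
    print(z,"outer",o.round(4),"w",np.linalg.norm(t).round(4),np.linalg.norm(t2).round(4),"yaw tang",np.degrees(np.arctan2(*t[::-1]))-90,np.degrees(np.arctan2(*t2[::-1]))-90,"radial",np.degrees(np.arctan2(*r[::-1])),np.linalg.norm(r).round(4),"axis",ax.round(4))
m=[plane(f,C(p),.0525)[:2].round(4) for p in((365,160),(538,265))];print(m)
E
```

```text
0.12 outer [0.5517 0.0331] w 0.011 0.0115 yaw tang 80.30598108638338 79.77543046653872 radial 79.34569721616204 0.0087 axis [ 0.5459 -0.0055]
0.123 outer [0.5511 0.0337] w 0.0108 0.0113 yaw tang 80.30598108638341 79.77543046653864 radial 79.34569721616131 0.0086 axis [ 0.5453 -0.0049]
0.126 outer [0.5505 0.0343] w 0.0106 0.0111 yaw tang 80.30598108638338 79.77543046653867 radial 79.3456972161613 0.0084 axis [ 0.5447 -0.0043]
[array([0.5365, 0.0369]), array([0.565 , 0.0322])]
```

step_arm --targets '[{"tx": 0, "ty": 0, "tz": 0.2, "ax": 0, "ay": 0, "az": -0.003, "jaw": -1}, {"tx": 0, "ty": 0, "tz": 0.1, "ax": 0, "ay": 0, "az": 0, "jaw": -1}, {"tx": 0, "ty": 0, "tz": 0, "ax": 0, "ay": 0, "az": 0, "jaw": -1}]'

```text
t: 16.15
eef_pos: [0.5449, -0.0068, 0.1374]
tcp_rot: [[-0.384, 0.923, -0.001], [0.923, 0.384, 0.0], [0.0, -0.001, -1.0]]
force: [-0.8, 0.2, -2.2]
grip_width: 0.0372
gripper_force: 50.6
```

step_arm --targets '[{"tx": 0, "ty": 0, "tz": 0.06, "ax": 0, "ay": 0, "az": 0, "jaw": -1}, {"tx": 0, "ty": 0, "tz": 0.06, "ax": 0, "ay": 0, "az": 0, "jaw": -1}, {"tx": 0, "ty": 0, "tz": 0, "ax": 0, "ay": 0, "az": 0, "jaw": -1}]'

```text
t: 16.45
eef_pos: [0.545, -0.0068, 0.1326]
tcp_rot: [[-0.384, 0.923, -0.001], [0.923, 0.384, 0.0], [0.0, -0.001, -1.0]]
force: [-0.6, -0.1, -3.1]
grip_width: 0.037
gripper_force: 50.6
```

step_arm --targets '[{"tx": 0, "ty": 0, "tz": 0.07, "ax": 0, "ay": 0, "az": 0, "jaw": -1}, {"tx": 0, "ty": 0, "tz": 0.07, "ax": 0, "ay": 0, "az": 0, "jaw": -1}, {"tx": 0, "ty": 0, "tz": 0, "ax": 0, "ay": 0, "az": 0, "jaw": -1}]'

```text
t: 16.75
eef_pos: [0.5451, -0.0067, 0.1269]
tcp_rot: [[-0.384, 0.923, -0.0], [0.923, 0.384, 0.0], [0.0, -0.0, -1.0]]
force: [-0.5, 0.4, -1.8]
grip_width: 0.0373
gripper_force: 50.5
```

step_arm --targets '[{"tx": 0, "ty": 0, "tz": 0.07, "ax": 0, "ay": 0, "az": 0, "jaw": -1}, {"tx": 0, "ty": 0, "tz": 0.07, "ax": 0, "ay": 0, "az": 0, "jaw": -1}, {"tx": 0, "ty": 0, "tz": 0, "ax": 0, "ay": 0, "az": 0, "jaw": -1}]'

```text
t: 17.05
eef_pos: [0.5451, -0.0068, 0.1213]
tcp_rot: [[-0.384, 0.923, -0.0], [0.923, 0.384, 0.0], [0.0, -0.0, -1.0]]
force: [1.0, 0.2, -2.4]
grip_width: 0.0373
gripper_force: 50.5
```

step_arm --targets '[{"tx": 0, "ty": 0, "tz": 0.1, "ax": 0, "ay": 0, "az": 0, "jaw": -1}, {"tx": 0, "ty": 0, "tz": 0.1, "ax": 0, "ay": 0, "az": 0, "jaw": -1}, {"tx": 0, "ty": 0, "tz": 0.1, "ax": 0, "ay": 0, "az": 0, "jaw": -1}, {"tx": 0, "ty": 0, "tz": 0, "ax": 0, "ay": 0, "az": 0, "jaw": -1}]'

```text
t: 17.45
eef_pos: [0.5451, -0.0067, 0.109]
tcp_rot: [[-0.384, 0.923, -0.001], [0.923, 0.384, 0.0], [0.001, -0.0, -1.0]]
force: [0.2, 0.3, -2.2]
grip_width: 0.0369
gripper_force: 50.4
```

step_arm --targets '[{"tx": 0, "ty": 0, "tz": 0.1, "ax": 0, "ay": 0, "az": 0, "jaw": -1}, {"tx": 0, "ty": 0, "tz": 0.1, "ax": 0, "ay": 0, "az": 0, "jaw": -1}, {"tx": 0, "ty": 0, "tz": 0.1, "ax": 0, "ay": 0, "az": 0, "jaw": -1}, {"tx": 0, "ty": 0, "tz": 0, "ax": 0, "ay": 0, "az": 0, "jaw": -1}]'

```text
t: 17.85
eef_pos: [0.5451, -0.0067, 0.0971]
tcp_rot: [[-0.384, 0.923, -0.001], [0.923, 0.384, 0.0], [0.0, -0.0, -1.0]]
force: [-0.4, 1.4, -2.2]
grip_width: 0.0373
gripper_force: 50.4
```

step_arm --targets '[{"tx": 0, "ty": 0, "tz": 0.05, "ax": 0, "ay": 0, "az": 0, "jaw": -1}, {"tx": 0, "ty": 0, "tz": 0.04, "ax": 0, "ay": 0, "az": 0, "jaw": -1}, {"tx": 0, "ty": 0, "tz": 0, "ax": 0, "ay": 0, "az": 0, "jaw": -1}]'

```text
t: 18.15
eef_pos: [0.5452, -0.0068, 0.0939]
tcp_rot: [[-0.384, 0.923, -0.0], [0.923, 0.384, 0.0], [0.0, -0.0, -1.0]]
force: [0.4, 0.4, -2.3]
grip_width: 0.0371
gripper_force: 50.6
```

step_arm --targets '[{"tx": 0, "ty": 0, "tz": 0.04, "ax": 0, "ay": 0, "az": 0, "jaw": -1}, {"tx": 0, "ty": 0, "tz": 0, "ax": 0, "ay": 0, "az": 0, "jaw": -1}]'

```text
t: 18.35
eef_pos: [0.5454, -0.007, 0.0936]
tcp_rot: [[-0.384, 0.923, 0.001], [0.923, 0.384, -0.0], [-0.001, 0.0, -1.0]]
force: [-2.3, 0.1, 5.0]
grip_width: 0.0372
gripper_force: 51.5
```

Contact came at TCP 0.0936, exactly the predicted home height. One light press, then release and retreat.

step_arm --targets '[{"tx": 0, "ty": 0, "tz": 0.03, "ax": 0, "ay": 0, "az": 0, "jaw": -1}, {"tx": 0, "ty": 0, "tz": 0, "ax": 0, "ay": 0, "az": 0, "jaw": -1}]'

```text
t: 18.55
eef_pos: [0.5455, -0.0071, 0.0936]
tcp_rot: [[-0.384, 0.923, 0.001], [0.923, 0.384, -0.001], [-0.001, 0.001, -1.0]]
force: [-5.3, -0.4, 14.2]
grip_width: 0.0369
gripper_force: 52.4
```

step_arm --targets '[{"tx": 0, "ty": 0, "tz": 0, "ax": 0, "ay": 0, "az": 0, "jaw": 0.6}, {"tx": 0, "ty": 0, "tz": 0, "ax": 0, "ay": 0, "az": 0, "jaw": 0.6}, {"tx": 0, "ty": 0, "tz": 0, "ax": 0, "ay": 0, "az": 0, "jaw": 0.6}, {"tx": 0, "ty": 0, "tz": -0.3, "ax": 0, "ay": 0, "az": 0, "jaw": 0.6}, {"tx": 0, "ty": 0, "tz": -0.7, "ax": 0, "ay": 0, "az": 0, "jaw": 0.6}]'

```text
t: 19.05
eef_pos: [0.5434, -0.0065, 0.1299]
tcp_rot: [[-0.384, 0.923, -0.006], [0.923, 0.384, 0.001], [0.003, -0.005, -1.0]]
force: [0.4, 1.0, 0.2]
grip_width: 0.0685
gripper_force: 0.0
```

step_arm --targets '[{"tx": 0, "ty": 0, "tz": -0.8, "ax": 0, "ay": 0, "az": 0, "jaw": 0.6}, {"tx": 0, "ty": 0, "tz": -0.8, "ax": 0, "ay": 0, "az": 0, "jaw": 0.6}, {"tx": 0, "ty": 0, "tz": -0.8, "ax": 0, "ay": 0, "az": 0, "jaw": 0.6}, {"tx": 0.4, "ty": 0, "tz": -0.5, "ax": 0, "ay": 0, "az": 0, "jaw": 0.6}, {"tx": 0, "ty": 0, "tz": 0, "ax": 0, "ay": 0, "az": 0, "jaw": 0.6}]'

```text
t: 19.55
eef_pos: [0.5404, 0.0088, 0.2515]
tcp_rot: [[-0.385, 0.923, 0.007], [0.923, 0.385, -0.001], [-0.003, 0.006, -1.0]]
force: [0.9, 0.0, -0.4]
grip_width: 0.0684
gripper_force: 0.0
```

```bash
python3 - <<'E'
from h import *
f=snap("wrist","w9");s=snap("scene","s9");d=snap("side","d9");o=sensors.get_obs();print(o["t"],o["eef_pos"].round(4))
# disc on red head: bright low-saturation blob near predicted head top
p=proj(f,[.5448,-.0065,.119]);h=cv2.cvtColor(f["img"],cv2.COLOR_RGB2HSV);print("pred",p.round(1))
for name,lo,hi,z in(("disc",(0,0,90),(40,90,255),.119),("yellow",(22,150,60),(34,255,255),.119)):
    n,l,st,ce=cv2.connectedComponentsWithStats(cv2.inRange(h,lo,hi))
    for i in range(1,n):
        if st[i,4]>25 and np.hypot(*(ce[i]-p))<45: print(name,st[i].tolist(),ce[i].round(1),plane(f,ce[i],z).round(4),plane(f,ce[i],.052).round(4))
# neighbours unchanged? compare scene patches first vs now
s0=load("scene0");d0=load("side0")
for nm,X in(("stick",(.473,-.074,.06)),("glue",(.552,.350,.07)),("moist",(.402,.377,.06)),("purple",(.388,-.056,.07)),("orange",(.54,.166,.07)),("red/dock",(.5448,-.0065,.09))):
    r=[]
    for a,b in((s0,s),(d0,d)):
        x,y=proj(a,X).astype(int);w=18;r.append(float(np.median(np.abs(a["img"][y-w:y+w,x-w:x+w].astype(int)-b["img"][y-w:y+w,x-w:x+w]))))
        r.append(float((np.abs(a["img"][y-w:y+w,x-w:x+w].astype(int)-b["img"][y-w:y+w,x-w:x+w]).max(2)>40).mean().round(3)))
    print(nm,r)
x,y=int(p[0])-60,int(p[1])-60
A=cv2.resize(f["img"][y:y+120,x:x+120],(400,400),interpolation=cv2.INTER_CUBIC)
q=s["img"][140:340,180:540];cv2.imwrite("pics/c9.png",np.vstack([np.hstack([A,cv2.resize(d["img"][190:350,240:400],(400,400))]),cv2.resize(q,(800,200*800//360))])[:600,:,::-1])
E
```

```text
19.7 [0.5387 0.0078 0.2467]
pred [314.4 247.4]
disc [299, 229, 33, 33, 513] [313.3 248.2] [ 0.5442 -0.0075  0.119 ] [ 0.5526 -0.0291  0.052 ]
yellow [311, 228, 16, 20, 141] [318.9 237.4] [0.5449 0.0032 0.119 ] [ 0.5535 -0.0158  0.052 ]
stick [2.0, 0.009, 4.0, 0.014]
glue [2.0, 0.155, 2.0, 0.0]
moist [1.0, 0.035, 3.0, 0.189]
purple [2.0, 0.025, 3.0, 0.003]
orange [1.0, 0.0, 2.0, 0.025]
red/dock [3.0, 0.18, 6.0, 0.106]
```

```bash
python3 - <<'E'
from h import *
from cell import workorder
R={"moist":((50,120,40),(75,255,255),(.402,.377,.05)),"glue":((85,150,40),(100,255,255),(.552,.350,.06)),"stick cap":((130,60,40),(165,255,255),(.473,-.074,.08))}
for a,b in(("scene0","s9"),("side0","d9")):
    for nm,(lo,hi,X) in R.items():
        out=[]
        for n in(a,b):
            f=load(n);p=proj(f,X);w=30;x,y=(p-w).astype(int);k=cv2.inRange(cv2.cvtColor(f["img"][y:y+2*w,x:x+2*w],cv2.COLOR_RGB2HSV),lo,hi)
            N,l,st,ce=cv2.connectedComponentsWithStats(k)
            i=1+st[1:,4].argmax();out.append((st[i].tolist(),ce[i].round(1).tolist()))
        print(a,nm,out)
# head-top height from wrist+scene: fresh disc
f=load("w9");s=load("s9");p=proj(s,[.5445,-.007,.119]);x,y=(p-12).astype(int)
h=cv2.cvtColor(s["img"][y:y+24,x:x+24],cv2.COLOR_RGB2HSV);N,l,st,ce=cv2.connectedComponentsWithStats(cv2.inRange(h,(22,150,60),(34,255,255)))
for i in range(1,N):
    if st[i,4]>4: print(st[i],tri([(s,ce[i]+[x,y]),(f,(318.9,237.4))]))
o=sensors.get_obs();print(o["t"],o["force"].round(1),np.abs(o["joint_vel"]).max())
E
```

```text
scene0 moist [([24, 22, 15, 27, 308], [31.1, 35.5]), ([24, 22, 15, 27, 307], [31.1, 35.4])]
scene0 glue [([36, 19, 6, 6, 18], [38.5, 21.9]), ([29, 19, 13, 7, 36], [35.4, 22.6])]
scene0 stick cap [([0, 33, 16, 27, 349], [6.6, 47.6]), ([0, 33, 16, 27, 348], [6.5, 47.6])]
side0 moist [([24, 19, 15, 30, 416], [31.2, 33.5]), ([24, 19, 15, 30, 415], [31.2, 33.5])]
side0 glue [([16, 16, 20, 39, 673], [25.5, 35.7]), ([16, 16, 20, 39, 676], [25.6, 35.6])]
side0 stick cap [([50, 22, 10, 38, 332], [54.9, 42.3]), ([50, 22, 10, 38, 326], [55.0, 42.4])]
[ 6  9  7  4 13] (array([0.5446123 , 0.00342943, 0.11842368]), np.float64(0.0005204770346753923))
19.7 [ 0.7 -0.4 -0.6] 1.09107355160796
```

The fresh head top triangulates to 0.1184 m (home is 0.118), and the glue bottle, moistener and glue stick haven't moved. Handing in.

```bash
python3 -c "
from cell import workorder
print(workorder.close_job())"
```

```text
the job is handed in; nothing more can be done
None
```

The job is handed in (verdict not shown): the grey canister stands upright in the green return bin, and the red one is fully home in the dock with its rib in the slot; the glue bottle, moistener and glue stick did not move, and it took about 20 s of the 54 s allowed.

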